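# Shut the tuner bin and hold the pickup bin open

## Robot

A 6-joint arm with a two-finger parallel gripper is mounted at the origin on the work surface. World frame = base frame: x ahead of the robot, y to its left, z up, the work surface at z = 0. Lengths are in m, angles in rad, forces in N, time in s.
With the tool pointing down it reaches from about 0.35 to 0.775 m from the base axis. Payload 5.5 kg.
Tool frame: the origin (TCP) lies between the finger pads; the fingertips stand 19 mm ahead of it and the grasp point (between the pads) is the TCP; z points along the fingers, x is the direction in which the jaws open and shut, and the axes are right-handed (so a half turn about z gives the same grasp; the last joint's range is limited). The gripper opens to 85 mm and grips with 20 to 120 N. Pads are 22 mm wide; open, the fingers measure 114 mm over their backs; the gripper's body (76 mm by 85 mm) begins 54 mm behind the grasp point. The pads swing forward as they close: fully open they stand 13 mm farther back than shut.
Start: joints at [-0.14, 0.313, 0.046, 1.304, 0, 1.431], TCP at [0.575, -0, 0.25] pointing down, gripper open.
Joint ranges: [-2.76, 2.76], [-0.86, 1.69], [-1.03, 1.26], [-2.2, 2.34], [-1.47, 1.5], [-3.14, 3.14]. Speed limits (rad/s): [2.57, 2.57, 3.14, 3.14, 3.14, 3.14].

## Interface

Orientations are given as a unit quaternion [w, x, y, z].
In Python, from workcell import env gives the robot as it stands. The module is installed in compiled form; this text tells all that it offers.
- The arm moves only by the tool carry_out, never from a script. Its argument "steps" is a list of rows, each a list of 7 numbers: the gripper command: -1 is shut, 1 is fully open, values between are in proportion, then the shift along the tool's x, y, z in m, then the turn, a rotation vector about the tool's x, y, z in rad. A call has 1 to 20 rows; each row shifts and turns the commanded pose from where the row before left it, along the tool's axes as they then stand; what a row does not reach is not made up. A row lasts 1/8 s, in which the tool goes at most 62.5 mm and 10.7 degrees, less where a joint would pass 70% of its speed; a pose out of reach is approached as far as the arm can. A call with a gripper value outside its range is refused whole. The fingers move at their own pace and stop on an object; "grip_force" is the grip in N (left out, the last holds). Time passes only in rows, so rows that do not move let the fingers close. It gives the time, the measured TCP pose, the force and the opening at its end, in the units of the state.
- env.get_state(): the state, without advancing time (a new reading comes with each control period).
- env.read_camera(name): name is "scene" or "side" or "wrist"; returns a dict with "color" (480x640x3 uint8, red, green, blue), "K" (3x3 intrinsics, pixels), "dist" ([k1, k2, p1, p2, k3] as OpenCV has them; the pictures are not rectified), "R" (3x3) and "t" (3): a world point X has camera coordinates R X + t. Camera axes: x right, y down, z forward; pixel columns grow to the right and rows downward; lengths in m; the calibration is good to about 2 mm. A picture is of the moment at which its call begins. There is no depth.
- env.hand_in(): hands the job in, once; it reports no verdict.
The state is a dict: "clock": time; "joint_pos": joint angles; "qvel": joint speeds; "tau": joint torques, N m; "tcp_pos": TCP position; "orientation": TCP orientation; "wrist_force": force on the tool from outside, world axes, zero at the start; "ft_torque": the same for the moment, N m; "finger_gap": finger opening in m.
Only numpy, scipy, OpenCV 4.12 (cv2) and the standard library are available. Lean on these libraries where they do the work, as an engineer would, in place of code of your own. Each camera call takes 0.05 s, during which the arm holds its last target. There are 200 camera calls.

## Task

The tuners are fitted and the pickups come next. First lower the yellow lid of the tuner bin gently until it is fully shut, without letting it drop; only then lift the red lid of the pickup bin by its tab to 60 degrees from shut and keep holding it there with the gripper, because it falls shut when let go and someone is about to reach in. Finish while still holding the red lid still at that angle, and leave the other things on the bench where they are.

Things in the scene. Friction and masses are not known exactly. Their poses are not given: they have to be found in the camera images.
- tuner_bin: Blue open plastic bin of silver guitar tuners, fixed to the bench, 130 (x) x 160 (y) x 80 mm high, walls 5 mm, with a yellow hinged lid. Origin: centre of the underside. x points away from the robot to the hinge side (within 15 degrees), y left, z up. The two bins stand side by side; either can be the left one.
- yellow_lid (a joint): Yellow lid angle (rad): 0 shut, 1.57 upright, 1.9 stop. Flat panel 130 x 160 x 8 mm, about 0.2 kg, lower face on the rim when shut. Hinge line: along the bin's y at bin x = +65 mm, z = 80.5 mm (far rim, level with the lid's lower face); opening raises the near edge. Starts at 1.5 to 1.85; a slightly stiff hinge keeps it there, below about 1.2 it falls shut.
- yellow_lid_grip (a point): Centre of the black barrel on the yellow lid's tab: 24 mm long along the hinge direction (lid y), 14 mm diameter, flat ends, on a tab 12 mm wide in the middle of the lid's free edge, in its plane; 30 mm beyond the edge, 160 mm from the hinge line, 4 mm above the lid's lower face. Pinched by its ends from above it pivots between the fingers. Axes turn with the lid; shut, they are the bin's.
- pickup_bin: Blue open plastic bin of black guitar pickups, fixed to the bench, 130 (x) x 160 (y) x 80 mm high, walls 5 mm, with a red hinged lid. Origin: centre of the underside. x points away from the robot to the hinge side (within 15 degrees), y left, z up. The two bins stand side by side; either can be the left one.
- red_lid (a joint): Red lid angle (rad): 0 shut, 1.57 upright, 1.9 stop. Flat panel 130 x 160 x 8 mm, about 0.2 kg, lower face on the rim when shut. Hinge line: along the bin's y at bin x = +65 mm, z = 80.5 mm (far rim, level with the lid's lower face); opening raises the near edge. Starts shut; free hinge: falls shut from anywhere below upright. Wanted: 1.047 (60 degrees).
- red_lid_grip (a point): Centre of the black barrel on the red lid's tab: 24 mm long along the hinge direction (lid y), 14 mm diameter, flat ends, on a tab 12 mm wide in the middle of the lid's free edge, in its plane; 30 mm beyond the edge, 160 mm from the hinge line, 4 mm above the lid's lower face. Pinched by its ends from above it pivots between the fingers. Axes turn with the lid; shut, they are the bin's.
- sanding_block: Loose cork sanding block, 90 x 50 x 35 mm, on the bench in front of the gap between the bins. Origin: centre of its underside. Leave it alone.
- pick_jar: Loose white jar with a metal cap, 60 mm diameter, 90 mm tall, standing to the left of the bins. Origin: centre of its underside. Leave it alone.
- screwdriver: Loose red-handled screwdriver, 200 mm long, 26 mm thick at the handle, origin under its middle, lying on the bench to the right of the bins, roughly along x. Leave it alone.
Not all that is in view belongs to the job. Leave any brown or white look-alike of the pickup_bin alone. What is shaped like the tuner_bin but turquoise is not meant.

How it is judged:
By the outcome, as a careful person would: the job done as asked, in the order asked, and still so for the second after the job is handed in, while the arm keeps its last pose, push and grip.
It also fails if it takes over 54 s, if anything falls off the work surface, if the arm or the gripper's body presses on something with over 40 N, if the wrist force passes 120 N, or if a joint passes its speed limit or range.

## Working session

There is one attempt and no reset: what is moved stays moved. The work goes in short steps, Python scripts to look and compute and a tool call to move; the robot and the scene stay as the last step left them, time stands still between calls to the robot, and variables do not carry over. Pictures are saved under pics/ and viewed, about 8 in all and at most 12, crops included, and the job is handed in when it is done.

Besides the shell and the picture viewer there is one more tool, called after "Emit:" as name([rows], argument=value, ...), one row to a line, values as JSON. carry_out: Moves the arm, as the interface text tells. Its arguments: {"type":"object","properties":{"steps":{"type":"array","items":{"type":"array","items":{"type":"number"}}},"grip_force":{"type":"number"}},"required":["steps"]}

```bash
mkdir -p pics; python3 - <<'E'
from workcell import env
import cv2,numpy as np
s=env.get_state()
for k,v in s.items(): print(k,np.round(v,4))
for n in("scene","side"):
    c=env.read_camera(n); cv2.imwrite(f"pics/{n}0.png",c["color"][...,::-1]); np.savez(n+"0.npz",**c)
    print(n,c["K"],c["dist"],c["R"],c["t"])
E
```

```text
clock 0.0
joint_pos [-0.1396  0.314   0.045   1.3036 -0.      1.4312]
qvel [-0.0005  0.0004 -0.001  -0.0001  0.0012  0.0011]
tau [-2.90000e-03 -4.80629e+01  2.98531e+01  1.95000e-02 -4.00000e-04
 -0.00000e+00]
tcp_pos [0.5745 0.     0.2494]
orientation [-1.e-04  1.e+00 -0.e+00 -9.e-04]
wrist_force [-0.2518  0.5062  1.1602]
ft_torque [-0.0222  0.0009 -0.0152]
finger_gap 0.0848
scene [[523.56655554   0.         318.2176606 ]
 [  0.         523.56655554 243.87304611]
 [  0.           0.           1.        ]] [0.00723265 0.         0.         0.         0.        ] [[ 0.09863591  0.9950546   0.01171771]
 [ 0.62774039 -0.05308015 -0.77661091]
 [-0.77214828  0.0839574  -0.62987157]] [-0.05349986 -0.28554718  1.80771652]
side [[611.25691943   0.         318.05944708]
 [  0.         611.25691943 230.8059106 ]
 [  0.           0.           1.        ]] [-0.11280706  0.          0.          0.          0.        ] [[ 0.83031221 -0.55728824 -0.00338415]
 [-0.31639745 -0.46638909 -0.82605924]
 [ 0.45877477  0.68695781 -0.56357314]] [-0.47932578  0.23511642  0.94725996]
```

View pics/scene0.png

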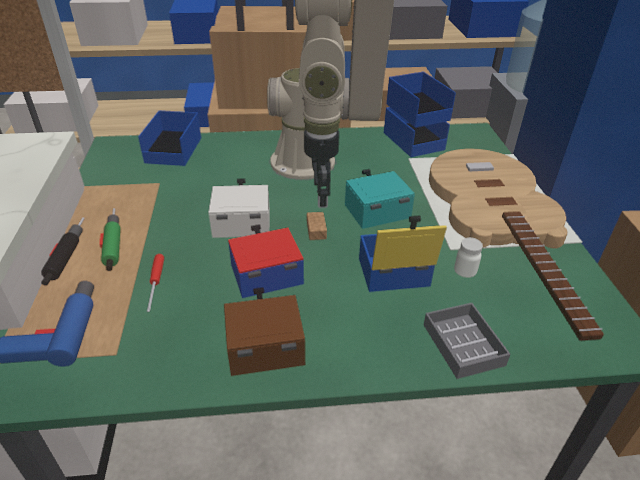

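View pics/side0.png

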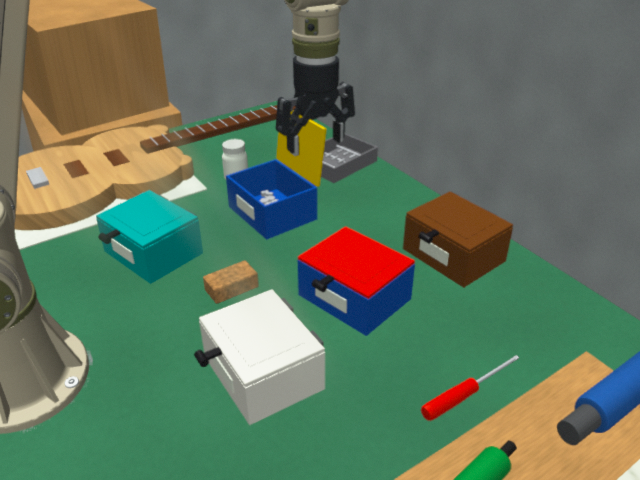

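The scene view shows the yellow-lid bin around (400,255), the red one around (267,262), white and turquoise look-alikes nearer the robot. I'll enlarge both views.

```bash
python3 - <<'E'
import cv2
a=cv2.imread("pics/scene0.png")[200:300,220:460]; cv2.imwrite("pics/sc.png",cv2.resize(a,None,fx=3.33,fy=3.33,interpolation=cv2.INTER_CUBIC))
a=cv2.imread("pics/side0.png")[130:340,200:430]; cv2.imwrite("pics/si.png",cv2.resize(a,None,fx=2.8,fy=2.8,interpolation=cv2.INTER_CUBIC))
E
```

```text
(no output)
```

View pics/sc.png

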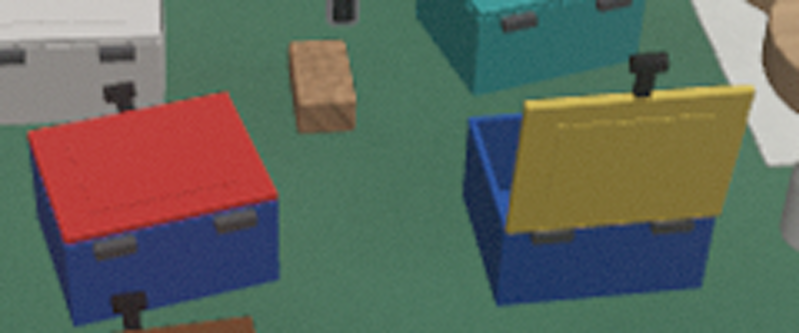

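View pics/si.png

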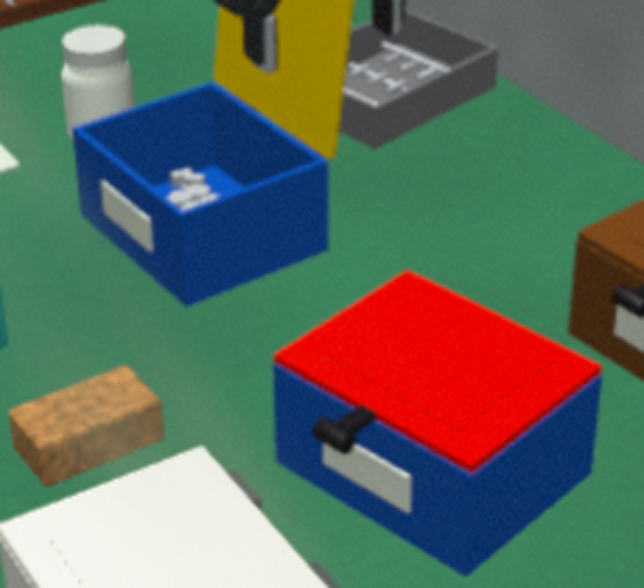

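The crops give clear corners of both bins and the lid. I'll fit the bin poses and lid angle now.

```bash
cat > h.py <<'E'
import numpy as np,cv2
from scipy.optimize import least_squares
def P(b,p,q=None):  # bin(x,y,yaw): bin point -> world; q = lid angle if p is in lid frame rel. hinge
    p=np.array(p,float)
    if q is not None: p=np.array([.065+p[0]*np.cos(q)+p[2]*np.sin(q),p[1],.0805-p[0]*np.sin(q)+p[2]*np.cos(q)])
    c,s=np.cos(b[2]),np.sin(b[2]); return np.array([b[0]+c*p[0]-s*p[1],b[1]+s*p[0]+c*p[1],p[2]])
def proj(c,X): return cv2.projectPoints(np.array(X).reshape(1,3),cv2.Rodrigues(c["R"])[0],c["t"],c["K"],c["dist"])[0].ravel()
E
python3 - <<'E'
from h import *
C={n:dict(np.load(n+"0.npz")) for n in("scene","side")}
cv=lambda n,u:np.array(u)/3.33+(220,200) if n=="scene" else np.array(u)/2.8+(200,130)
B=lambda x,y,z:((x*.065,y*.08,z),0)
L=lambda x,y,z:((x,y,z),1)
red=[("scene",(30,132),B(-1,-1,.0885)),("scene",(228,95),B(-1,1,.0885)),("scene",(276,196),B(1,1,.0885)),("scene",(68,240),B(1,-1,.0885)),
("scene",(78,325),B(1,-1,0)),("scene",(279,279),B(1,1,0)),
("side",(275,355),B(-1,1,.0885)),("side",(408,271),B(1,1,.0885)),("side",(600,370),B(1,-1,.0885)),("side",(470,468),B(-1,-1,.0885)),
("side",(277,463),B(-1,1,0)),("side",(466,573),B(-1,-1,0)),("side",(591,472),B(1,-1,0))]
yel=[("scene",(526,101),L(-.13,-.08,.008)),("scene",(752,88),L(-.13,.08,.008)),("scene",(648,63),L(-.16,0,.004)),
("scene",(499,304),B(1,-1,0)),("scene",(703,287),B(1,1,0)),("scene",(470,120),B(-1,-1,.08)),
("side",(75,130),B(-1,1,.08)),("side",(210,86),B(1,1,.08)),("side",(327,160),B(1,-1,.08)),("side",(187,207),B(-1,-1,.08)),("side",(188,304),B(-1,-1,0)),("side",(327,250),B(1,-1,0))]
for nm,D,x0 in(("red",red,[.65,-.13,0,0]),("yel",yel,[.65,.13,0,1.7])):
    f=lambda v:np.concatenate([proj(C[n],P(v,p,v[3] if l else None))-cv(n,u) for n,u,(p,l) in D])
    r=least_squares(f,x0,loss="soft_l1"); print(nm,r.x.round(4),"deg",np.degrees(r.x[2:]).round(1)); print(f(r.x).reshape(-1,2).round(1).tolist())
    print("grip",P(r.x,(-.16,0,.004),r.x[3]).round(4))
E
```

```text
red [ 0.5663 -0.1365  0.2341  0.    ] deg [13.4  0. ]
[[-1.1, -1.5], [-0.1, -2.3], [0.7, -2.0], [-1.4, -1.4], [-1.4, -0.2], [0.0, -0.5], [-0.8, -1.3], [0.0, -1.8], [1.4, -2.6], [0.9, -1.6], [-0.4, -1.1], [-0.0, 0.9], [0.3, -0.2]]
grip [ 0.4739 -0.1586  0.0845]
yel [0.5865 0.1939 0.0419 1.6959] deg [ 2.4 97.2]
[[0.2, 1.1], [1.7, -0.4], [0.2, -1.2], [-0.9, 0.2], [-0.5, -0.3], [-0.6, -1.4], [-0.8, -1.4], [1.1, -2.3], [0.8, -0.4], [-1.7, 2.4], [-0.0, 0.5], [1.0, -0.7]]
grip [0.6754 0.1976 0.2388]
```

Emit:
carry_out([
  [1,0,0,-0.01,0,0,-0.1792],
  [1,0,0,-0.01,0,0,-0.1792],
  [1,0,0,-0.01,0,0,-0.1792],
  [1,0,0,-0.01,0,0,-0.1792],
  [1,0,0,-0.01,0,0,-0.1792],
  [1,0,0,-0.01,0,0,-0.1792],
  [1,0,0,-0.01,0,0,-0.1792],
  [1,0,0,-0.01,0,0,-0.1792],
  [1,0,0,-0.01,0,0,-0.1792],
  [0.5,0.0322,0.0181,0,0,0,0],
  [0.5,0.0322,0.0181,0,0,0,0],
  [0.5,0.0322,0.0181,0,0,0,0],
  [0.5,0.0322,0.0181,0,0,0,0],
  [0.5,0.0322,0.0181,0,0,0,0],
  [0.5,0.0322,0.0181,0,0,0,0],
  [0.5,0,0,0,0,0,0],
  [0.5,0,0,0,0,0,0],
], grip_force=40)

```text
clock: 2.22
tcp_pos: [0.6752, 0.1973, 0.3396]
orientation: [-0.0, 0.692, 0.722, -0.001]
wrist_force: [0.3, -0.7, -0.2]
finger_gap: 0.064
```

```bash
python3 - <<'E'
from workcell import env
from h import *
s=env.get_state(); print(s["joint_pos"].round(3) if hasattr(s["joint_pos"],"round") else s["joint_pos"],s["tcp_pos"],s["orientation"])
c=env.read_camera("wrist"); cv2.imwrite("pics/w1.png",c["color"][...,::-1]); np.savez("w1.npz",**c)
b=(.5865,.1939,.0419)
for q in(1.6,1.696,1.8): print(q,proj(c,P(b,(-.16,.012,.004),q)),proj(c,P(b,(-.16,-.012,.004),q)))
E
```

```text
[ 0.171  0.616  0.738  1.694 -0.     0.128] [0.67518873 0.19731383 0.33958738] [-2.48229029e-04  6.92037132e-01  7.21861547e-01 -6.73200397e-04]
1.6 [330.90416718 231.51846393] [291.65639454 231.4479214 ]
1.696 [330.35846276 254.26637479] [292.13128415 254.195807  ]
1.8 [329.68684951 276.26150677] [292.73783203 276.1915651 ]
```

View pics/w1.png

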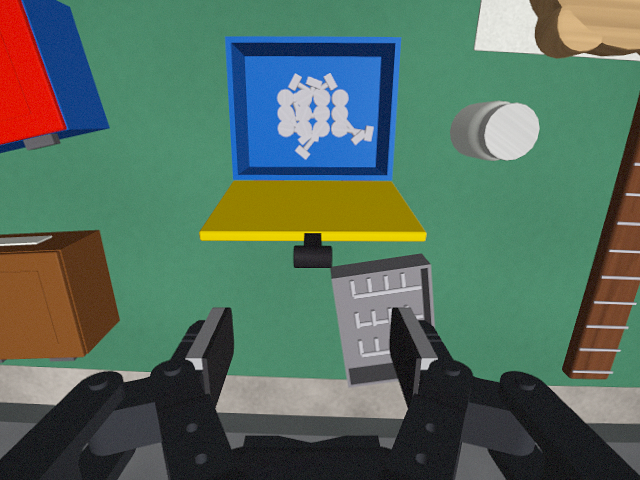

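```bash
python3 - <<'E'
from h import *
c=dict(np.load("w1.npz"))
D=[((226,38),(-.065,-.08,.08),0),((400,38),(-.065,.08,.08),0),((394,179),(.065,.08,.08),0),((234,180),(.065,-.08,.08),0),
((201,232),(-.13,-.08,0),1),((426,232),(-.13,.08,0),1),((426,241),(-.13,.08,.008),1),((201,241),(-.13,-.08,.008),1),((313,257),(-.16,0,.004),1)]
f=lambda v:np.concatenate([proj(c,P(v,p,v[3] if l else None))-u for u,p,l in D])
r=least_squares(f,[.5865,.194,.042,1.7],loss="soft_l1");b=r.x;print(b.round(4),f(b).reshape(-1,2).round(1).tolist());print(P(b,(-.16,0,.004),b[3]))
# near-side red corners: shown lid corner hinge/+y and bottom corner
rb=(.5663,-.1365,.2341)
print(proj(c,P(rb,(.065,.08,.0885))),proj(c,P(rb,(.065,.08,0))))
E
```

```text
[0.5869 0.1953 0.0442 1.7032] [[-0.9, -0.7], [1.0, -0.8], [-1.7, 1.3], [-0.3, 0.4], [-2.0, -0.2], [2.2, -0.3], [0.7, 1.1], [-0.6, 1.2], [0.7, -0.5]]
[0.67690076 0.19927061 0.2385727 ]
[ 62.76234506 128.50868549] [109.32701999 127.25167259]
```

The wrist view shows the barrel at (313,257), which agrees with the fit to 1–2 mm. I'll descend and pinch.

Emit:
carry_out([
  [0.2,0.0006,0.001,0.015,0,0,0],
  [0.2,0.0006,0.001,0.015,0,0,0],
  [0.2,0,0,0.015,0,0,0],
  [0.2,0,0,0.015,0,0,0],
  [0.2,0,0,0.015,0,0,0],
  [0.2,0,0,0.013,0,0,0],
  [0.2,0,0,0.013,0,0,0],
  [0.2,0,0,0,0,0,0],
  [-0.2,0,0,0,0,0,0],
  [-0.6,0,0,0,0,0,0],
  [-1,0,0,0,0,0,0],
  [-1,0,0,0,0,0,0],
  [-1,0,0,0,0,0,0],
  [-1,0,0,0,0,0,0],
], grip_force=40)

```text
clock: 4.03
tcp_pos: [0.6779, 0.1983, 0.2402]
orientation: [0.001, 0.692, 0.722, 0.0]
wrist_force: [1.4, -3.8, 5.6]
finger_gap: 0.023
```

```bash
python3 - <<'E'
from workcell import env
from h import *
s=env.get_state(); p=np.array(s["tcp_pos"]); print(p,s["finger_gap"],s["wrist_force"])
b=(.587,.195,.0435)
qs=np.concatenate([np.linspace(1.703,.12,19),[.06,.025,0,-.01]])
W=np.array([P(b,(-.16,0,.004),q) for q in qs])
d=np.diff(W,axis=0); c_,s_=np.cos(.0425),np.sin(.0425)
for q,e in zip(qs[1:],d): print(round(q,3),np.round([-s_*e[0]+c_*e[1],c_*e[0]+s_*e[1],-e[2]],4).tolist())
print(W[-2])
E
```

```text
[0.67792813 0.19832148 0.2402305 ] 0.02303001589653102 [ 1.43399694 -3.82725347  5.58433594]
1.615 [-0.0, -0.014, -0.0016]
1.527 [-0.0, -0.0141, -0.0004]
1.439 [-0.0, -0.014, 0.0009]
1.351 [-0.0, -0.0139, 0.0021]
1.263 [-0.0, -0.0137, 0.0033]
1.175 [-0.0, -0.0133, 0.0045]
1.087 [-0.0, -0.0129, 0.0057]
0.999 [-0.0, -0.0123, 0.0068]
0.912 [-0.0, -0.0117, 0.0078]
0.824 [-0.0, -0.011, 0.0088]
0.736 [-0.0, -0.0101, 0.0098]
0.648 [-0.0, -0.0092, 0.0106]
0.56 [-0.0, -0.0083, 0.0114]
0.472 [-0.0, -0.0072, 0.0121]
0.384 [-0.0, -0.0062, 0.0127]
0.296 [-0.0, -0.005, 0.0131]
0.208 [-0.0, -0.0038, 0.0135]
0.12 [-0.0, -0.0026, 0.0138]
0.06 [-0.0, -0.0011, 0.0095]
0.025 [-0.0, -0.0004, 0.0056]
0.0 [-0.0, -0.0001, 0.004]
-0.01 [-0.0, -0.0, 0.0016]
[0.49208987 0.1908688  0.0845    ]
```

Emit:
carry_out([
  [-1,0,-0.007,-0.0008,0,0,0],
  [-1,0,-0.007,-0.0008,0,0,0],
  [-1,0,-0.014,-0.0004,0,0,0],
  [-1,0,-0.014,0.0009,0,0,0],
  [-1,0,-0.0139,0.0021,0,0,0],
  [-1,0,-0.0137,0.0033,0,0,0],
  [-1,0,-0.0133,0.0045,0,0,0],
  [-1,0,-0.0129,0.0057,0,0,0],
  [-1,0,-0.0123,0.0068,0,0,0],
  [-1,0,-0.0117,0.0078,0,0,0],
  [-1,0,0,0,0,0,0],
])

```text
clock: 5.4
tcp_pos: [0.556, 0.1936, 0.2101]
orientation: [-0.0, 0.692, 0.722, -0.001]
wrist_force: [-2.1, -3.1, 5.2]
finger_gap: 0.0229
```

```bash
python3 - <<'E'
from workcell import env
from h import *
s=env.get_state(); p=np.array(s["tcp_pos"]); print(p,s["finger_gap"],s["wrist_force"])
print(P((.587,.195,.0435),(-.16,0,.004),.912))
c=env.read_camera("wrist"); cv2.imwrite("pics/w2.png",c["color"][...,::-1])
E
```

```text
[0.55600009 0.19357572 0.21012201] 0.022905160027658356 [-2.06350495 -3.14900846  5.22470543]
[0.55724461 0.19370482 0.20946541]
```

View pics/w2.png

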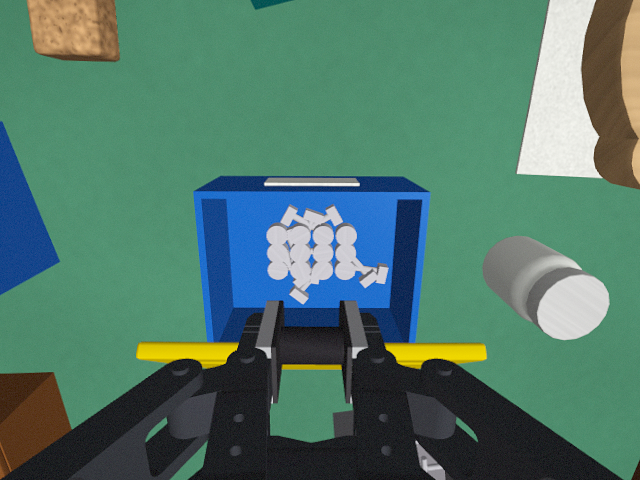

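The barrel is held between the pads at (310,345) and the lid is following. I'll continue down, slowing at the end.

Emit:
carry_out([
  [-1,0,-0.011,0.0088,0,0,0],
  [-1,0,-0.0101,0.0098,0,0,0],
  [-1,0,-0.0092,0.0106,0,0,0],
  [-1,0,-0.0083,0.0114,0,0,0],
  [-1,0,-0.0072,0.0121,0,0,0],
  [-1,0,-0.0062,0.0127,0,0,0],
  [-1,0,-0.005,0.0131,0,0,0],
  [-1,0,-0.0038,0.0135,0,0,0],
  [-1,0,-0.0026,0.0138,0,0,0],
  [-1,0,-0.0006,0.0045,0,0,0],
  [-1,0,-0.0005,0.0045,0,0,0],
  [-1,0,-0.0004,0.003,0,0,0],
  [-1,0,0,0.003,0,0,0],
  [-1,0,0,0.002,0,0,0],
  [-1,0,0,0.002,0,0,0],
  [-1,0,0,0,0,0,0],
  [-1,0,0,0,0,0,0],
])

```text
clock: 7.58
tcp_pos: [0.4916, 0.191, 0.0849]
orientation: [-0.001, 0.692, 0.722, -0.001]
wrist_force: [-4.1, -2.8, 0.8]
finger_gap: 0.0233
```

Emit:
carry_out([
  [-1,0,0,0.001,0,0,0],
  [-1,0,0,0.001,0,0,0],
  [-1,0,0,0,0,0,0],
])

```text
clock: 7.95
tcp_pos: [0.4916, 0.191, 0.0836]
orientation: [-0.001, 0.692, 0.722, -0.001]
wrist_force: [-6.8, -4.1, 6.0]
finger_gap: 0.0232
```

```bash
python3 - <<'E'
from workcell import env
from h import *
s=env.get_state(); print(s["tcp_pos"],s["wrist_force"])
b=(.587,.195,.0435)
c=env.read_camera("side"); a=c["color"][130:290,200:360,::-1]; cv2.imwrite("pics/s2.png",cv2.resize(a,None,fx=3.6,fy=3.6,interpolation=cv2.INTER_CUBIC))
E
```

```text
[0.49156194 0.19104104 0.08356585] [-6.76804698 -4.06916071  5.95710294]
```

View pics/s2.png

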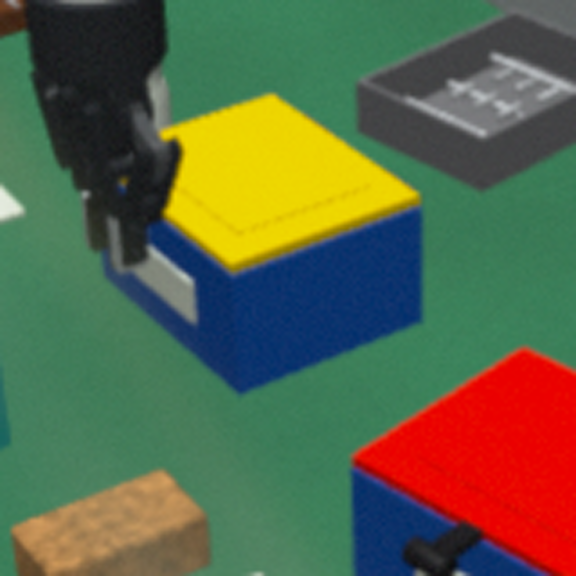

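The lid looks flush with the rim. I'll press slightly further to confirm contact.

Emit:
carry_out([
  [-1,0,0,0.001,0,0,0],
  [-1,0,0,0.001,0,0,0],
  [-1,0,0,0,0,0,0],
])

```text
clock: 8.38
tcp_pos: [0.4917, 0.1911, 0.0833]
orientation: [-0.0, 0.692, 0.722, -0.0]
wrist_force: [-11.1, -4.6, 19.1]
finger_gap: 0.023
```

Emit:
carry_out([
  [-1,0,0,-0.0015,0,0,0],
  [0.1,0,0,0,0,0,0],
  [0.1,0,0,0,0,0,0],
  [0.1,0,0,0,0,0,0],
  [0.1,0,0,-0.01,0,0,0],
  [0.1,0,0,-0.03,0,0,0],
  [0.1,0,0,-0.04,0,0,0],
  [0.5,0,0,-0.045,0,0,0],
  [0.5,-0.0436,-0.0041,0,0,0,0],
  [0.5,-0.0436,-0.0041,0,0,0,0],
  [0.5,-0.0436,-0.0041,0,0,0,0],
  [0.5,-0.0436,-0.0041,0,0,0,0],
  [0.5,-0.0436,-0.0041,0,0,0,0],
  [0.5,-0.0436,-0.0041,0,0,0,0],
  [0.5,-0.0436,-0.0041,0,0,0,0],
  [0.5,-0.0436,-0.0041,0,0,0,0],
  [0.5,0,0,0,0,0,-0.096],
  [0.5,0,0,0,0,0,-0.096],
  [0.5,0,0,0,0,0,0],
  [0.5,0,0,0,0,0,0],
])

```text
clock: 10.88
tcp_pos: [0.4749, -0.1587, 0.2083]
orientation: [0.0, 0.62, 0.784, 0.0]
wrist_force: [-0.6, -0.5, -0.5]
finger_gap: 0.0641
```

```bash
python3 - <<'E'
from workcell import env
from h import *
s=env.get_state(); print(s["tcp_pos"],s["orientation"],s["wrist_force"])
c=env.read_camera("wrist"); cv2.imwrite("pics/w3.png",c["color"][...,::-1]); np.savez("w3.npz",**c)
b=(.5663,-.1365,.2341)
for p in((-.16,.012,.004),(-.16,-.012,.004),(-.13,.08,.008),(-.13,-.08,.008),(0,.08,.008),(0,-.08,.008)): print(proj(c,P(b,p,0)))
c=env.read_camera("side"); cv2.imwrite("pics/s3.png",c["color"][...,::-1])
E
```

```text
[ 0.47485721 -0.15869455  0.20827292] [2.84496665e-04 6.20255660e-01 7.84399658e-01 1.05121534e-04] [-0.58454566 -0.4785358  -0.4617823 ]
[329.08393008 241.33177297]
[294.00754786 241.32784997]
[425.78402178 283.94404695]
[197.37220831 283.89019279]
[410.16025022 431.08711859]
[212.95494401 430.9570352 ]
```

View pics/w3.png

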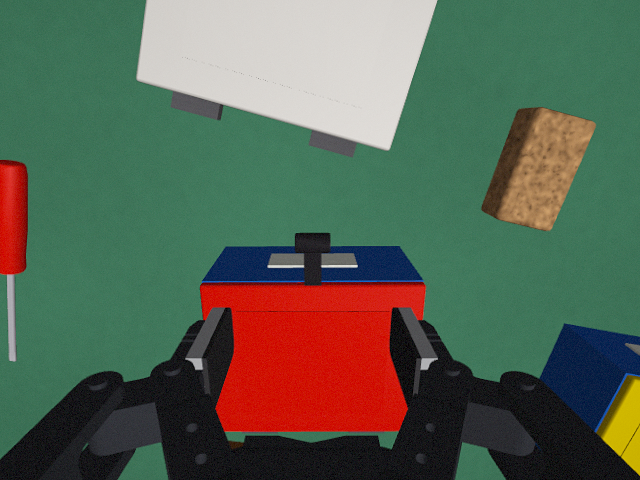

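View pics/s3.png

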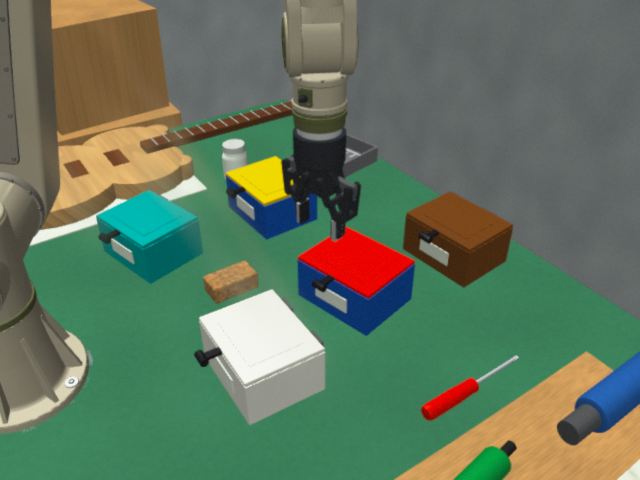

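The yellow lid is shut and the red barrel sits at (312,242), within 1 px of the prediction. Nothing else has moved. I'll descend and pinch.

Emit:
carry_out([
  [0.2,0.001,-0.001,0.024,0,0,0],
  [0.2,0,0,0.024,0,0,0],
  [0.2,0,0,0.024,0,0,0],
  [0.2,0,0,0.02,0,0,0],
  [0.2,0,0,0.016,0,0,0],
  [0.2,0,0,0.01,0,0,0],
  [0.2,0,0,0.0055,0,0,0],
  [0.2,0,0,0,0,0,0],
  [-0.2,0,0,0,0,0,0],
  [-0.6,0,0,0,0,0,0],
  [-1,0,0,0,0,0,0],
  [-1,0,0,0,0,0,0],
  [-1,0,0,0,0,0,0],
  [-1,0,0,0,0,0,0],
], grip_force=50)

```text
clock: 12.72
tcp_pos: [0.474, -0.1583, 0.0851]
orientation: [0.001, 0.62, 0.785, 0.0]
wrist_force: [-0.1, 0.2, 5.7]
finger_gap: 0.023
```

```bash
python3 - <<'E'
from workcell import env
from h import *
s=env.get_state(); print(s["tcp_pos"],s["finger_gap"],s["wrist_force"])
w=2*np.arctan2(s["orientation"][2],s["orientation"][1]); print("tool x yaw",np.degrees(w))
qs=np.concatenate([np.linspace(0,.12,4)[1:],np.linspace(.2,1.047,11)])
g=lambda q:np.array([-.16*np.cos(q)+.004*np.sin(q),.16*np.sin(q)+.004*np.cos(q)])
e0=g(0)
for q in qs: e=g(q); d=e-e0;e0=e; print(round(q,3),d.round(4)*[1,-1])
print("final rel",g(1.047)-g(0))
E
```

```text
[ 0.47395996 -0.1582993   0.08508863] 0.023047007422036508 [-0.08875716  0.24390483  5.66694781]
tool x yaw 103.40451414277484
0.04 [ 0.0003 -0.0064]
0.08 [ 0.0005 -0.0064]
0.12 [ 0.0008 -0.0064]
0.2 [ 0.0024 -0.0126]
0.285 [ 0.0036 -0.0131]
0.369 [ 0.0047 -0.0127]
0.454 [ 0.0057 -0.0123]
0.539 [ 0.0068 -0.0118]
0.624 [ 0.0077 -0.0111]
0.708 [ 0.0086 -0.0104]
0.793 [ 0.0095 -0.0097]
0.878 [ 0.0103 -0.0088]
0.962 [ 0.011  -0.0079]
1.047 [ 0.0116 -0.007 ]
final rel [0.08343633 0.13654894]
```

Emit:
carry_out([
  [-1,0,0.0003,-0.0064,0,0,0],
  [-1,0,0.0005,-0.0064,0,0,0],
  [-1,0,0.0008,-0.0064,0,0,0],
  [-1,0,0.0024,-0.0126,0,0,0],
  [-1,0,0.0036,-0.0131,0,0,0],
  [-1,0,0.0047,-0.0127,0,0,0],
  [-1,0,0.0057,-0.0123,0,0,0],
  [-1,0,0.0068,-0.0118,0,0,0],
  [-1,0,0.0077,-0.0111,0,0,0],
  [-1,0,0.0086,-0.0104,0,0,0],
  [-1,0,0.0095,-0.0097,0,0,0],
  [-1,0,0.0103,-0.0088,0,0,0],
  [-1,0,0.011,-0.0079,0,0,0],
  [-1,0,0.0116,-0.007,0,0,0],
  [-1,0,0,0,0,0,0],
  [-1,0,0,0,0,0,0],
  [-1,0,0,0,0,0,0],
])

```text
clock: 14.85
tcp_pos: [0.5539, -0.1389, 0.221]
orientation: [-0.0, 0.62, 0.785, -0.001]
wrist_force: [-0.3, -4.1, -0.9]
finger_gap: 0.0228
```

```bash
python3 - <<'E'
from workcell import env
from h import *
s=env.get_state(); p=np.array(s["tcp_pos"]); print(p,s["finger_gap"],s["wrist_force"])
b=(.5663,-.1365,.2341)
h=P(b,(0.065,0,.0805)); u=np.array([np.cos(b[2]),np.sin(b[2]),0]); r=p-h
print("angle from TCP",np.degrees(np.arctan2(r[2],-(r@u))+np.arctan2(-.004,.16)), np.hypot(r[2],r@u))
for n in("wrist","side"):
    c=env.read_camera(n); np.savez(n+"4.npz",**c)
    a=c["color"][...,::-1]
    if n=="side": a=cv2.resize(a[130:340,260:440],None,fx=2.8,fy=2.8,interpolation=cv2.INTER_CUBIC)
    cv2.imwrite(f"pics/{n}4.png",a)
    for q in(56,60,64): print(n,q,[proj(c,P(b,(-.13,y,z),np.radians(q))).round(0).tolist() for y,z in((.08,0),(-.08,0),(.08,.008),(-.08,.008))])
E
```

```text
[ 0.55393895 -0.1389425   0.22101943] 0.022842681841875163 [-0.32914068 -4.08018109 -0.91117879]
angle from TCP 59.66178795211972 0.16051787755057156
wrist 56 [[482.0, 312.0], [137.0, 312.0], [484.0, 330.0], [135.0, 330.0]]
wrist 60 [[484.0, 332.0], [135.0, 332.0], [486.0, 350.0], [133.0, 350.0]]
wrist 64 [[486.0, 353.0], [134.0, 352.0], [487.0, 371.0], [133.0, 370.0]]
side 56 [[319.0, 194.0], [394.0, 229.0], [322.0, 190.0], [397.0, 225.0]]
side 60 [[322.0, 190.0], [398.0, 225.0], [325.0, 186.0], [400.0, 221.0]]
side 64 [[326.0, 186.0], [401.0, 220.0], [328.0, 183.0], [404.0, 217.0]]
```

View pics/side4.png

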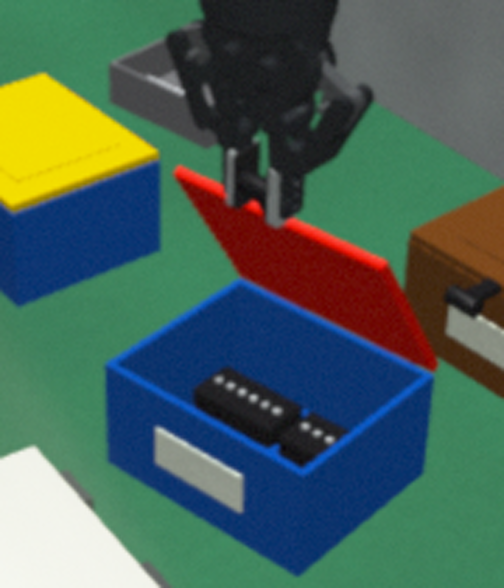

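View pics/wrist4.png

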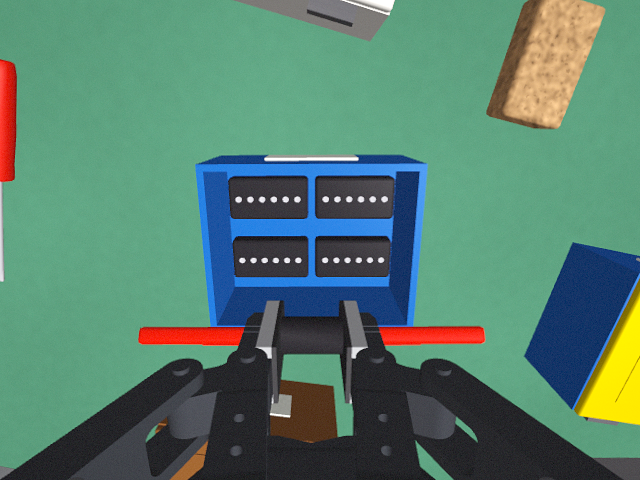

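The pickups are visible and the lid is held. The estimates are 59.7° from the TCP and about 59° from the wrist image, where the lid edge is at rows 327–345. I'll raise it about 0.5° and check again.

Emit:
carry_out([
  [-1,0,0.0012,-0.0007,0,0,0],
  [-1,0,0,0,0,0,0],
  [-1,0,0,0,0,0,0],
  [-1,0,0,0,0,0,0],
])

```text
clock: 15.45
tcp_pos: [0.5551, -0.1387, 0.2217]
orientation: [-0.0, 0.62, 0.785, -0.001]
wrist_force: [0.2, -5.3, -0.0]
finger_gap: 0.0227
```

```bash
python3 - <<'E'
from workcell import env
from h import *
s=env.get_state(); p=np.array(s["tcp_pos"]); print(p,s["finger_gap"],s["wrist_force"],np.abs(s["qvel"]).max())
# fit on earlier wrist picture
c=dict(np.load("wrist4.npz"))
D=[((197,163),(-.065,-.08,.08),0),((427,163),(-.065,.08,.08),0),((139,327),(-.13,-.08,0),1),((484,327),(-.13,.08,0),1),((484,344),(-.13,.08,.008),1),((139,345),(-.13,-.08,.008),1)]
f=lambda v:np.concatenate([proj(c,P(v,q,v[3] if l else None))-u for u,q,l in D])
r=least_squares(f,[.5663,-.1365,.234,1.04]); v=r.x; print("before",v[:3].round(4),np.degrees(v[3]),f(v).reshape(-1,2).round(1).tolist())
for b in((.5663,-.1365,.2341),v[:3]):
    h=P(b,(.065,0,.0805));u=np.array([np.cos(b[2]),np.sin(b[2]),0]);q=p-h
    print("now TCP angle",np.degrees(np.arctan2(q[2],-(q@u))-.025),np.hypot(q[2],q@u))
# red/edge rows now vs before at two columns
n=env.read_camera("wrist")
for k in(c,n):
    for col in(175,450):
        a=k["color"][300:380,col].astype(int); m=np.where((a[:,0]>150)&(a[:,1]<90))[0]+300; print(col,m.min(),m.max())
for q in(59,60,61): print(q,[proj(n,P((.5663,-.1365,.2341),(-.13,.05,z),np.radians(q)))[1].round(1) for z in(0,.008)])
E
```

```text
[ 0.5550589  -0.13868346  0.22168121] 0.022686324056371162 [ 0.15863922 -5.34896325 -0.02006615] 0.0016381995871924673
before [ 0.5672 -0.1354  0.2358] 58.493734384039655 [[-1.5, 1.5], [0.6, 1.2], [-0.9, -0.3], [1.2, -0.4], [3.0, 0.5], [-2.7, -0.4]]
now TCP angle 60.134775275611474 0.16054705429286154
now TCP angle 59.789996008245 0.16107476926543401
175 327 343
450 327 343
175 327 343
450 326 342
59 [np.float64(324.5), np.float64(342.5)]
60 [np.float64(329.6), np.float64(347.6)]
61 [np.float64(334.7), np.float64(352.8)]
```

```bash
python3 -c "
from workcell import env
print(env.hand_in())"
```

```text
the job is handed in; nothing more can be done
None
```

I lowered the yellow lid by its tab until it was fully shut, then lifted the red lid to about 60° and handed the job in while still holding it. The robot clock stood at 15.5 s, against the 54 s limit.

- **Yellow lid:** it was held in the gripper all the way down. At the end a light press met about 19 N from the rim, and the side picture shows it flush.
- **Red lid:** it was still at the last reading, pinched at a 22.7 mm opening with the grip force set to 50 N.
- **Angle checks disagreed slightly:**
  - The tool position gives 60.1°, or 59.8° with the bin pose fitted from the wrist picture.
  - The lid's edge in the last wrist picture gives about 59.4°. A fit to the picture just before the final 0.5° raise gave 58.5°, so about 59° after it. The bin pose and camera calibration are only good to 1–2 mm.
- **Other things on the bench:** I saw no movement of the sanding block, jar or screwdriver in the pictures. I did not take a wide picture after lifting the red lid.

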